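# Inspect a flanged nut under the reading lens

## Robot

A 6-joint arm with a two-finger parallel gripper is mounted at the origin on a cart in front of the work surface, level with it; the furniture and walls round the work are solid. World frame = base frame: x ahead of the robot, y to its left, z up, the work surface at z = 0. Lengths are in m, angles in rad, forces in N, time in s.
With the tool pointing down it reaches from about 0.35 to 0.8 m from the base axis. Payload 7.3 kg.
Tool frame: the origin (TCP) lies between the finger pads; the fingertips stand 19 mm ahead of it and the grasp point (between the pads) is the TCP; z points along the fingers, y is the direction in which the jaws open and shut (so a half turn about z gives the same grasp; the last joint's range is limited). The gripper opens to 85 mm and grips with 20 to 120 N. Pads are 22 mm wide; open, the fingers measure 114 mm over their backs; the gripper's body (76 mm by 85 mm) begins 54 mm behind the grasp point. The pads swing forward as they close: fully open they stand 13 mm farther back than shut.
Start: joints at [1.2, 0.342, 1.524, -0, 1.275, -0.146], TCP at [0.117, 0.512, 0.25] pointing down, gripper open.
Joint ranges: [-2.53, 2.53], [-0.77, 2.02], [0.04, 2.7], [-1, 4.14], [0.28, 2.66], [-3.11, 3.11]. Speed limits (rad/s): [2.57, 2.57, 3.14, 3.14, 3.14, 3.14].

## Interface

Orientations are given as [roll, pitch, yaw] about the fixed x, y, z axes, in that order (R = Rz(yaw) Ry(pitch) Rx(roll)).
In Python, from bench import ctrl gives the robot as it stands. The module is installed in compiled form; this text tells all that it offers.
- The arm moves only by the tool arm_command, never from a script. Its argument "series" is text: rows parted by semicolons, each of 5 numbers parted by spaces: the finger opening in mm, from 0 to 85.4, then the shift along the world's x, y, z in units of 25 mm (1.0 is 25 mm), then the turn about the world's z in degrees. In form: jaw dx dy dz yaw; .... A call has 1 to 5 rows; each row shifts and turns the commanded pose from where the row before left it; what a row does not reach is not made up. A row lasts 1/10 s, in which the tool goes at most 50 mm and 8.59 degrees, less where a joint would pass 70% of its speed; a pose out of reach is approached as far as the arm can. A call is refused whole if a number of a shift passes 1 or a number of a turn 8.59, either way. A call with a gripper value outside its range is refused whole. The fingers move at their own pace and stop on an object; "force" is the grip in N (left out, the last holds). Time passes only in rows, so rows that do not move let the fingers close. It gives the time, the measured TCP pose, the force and the opening at its end, in the units of the state.
- ctrl.state(): the state, without advancing time (a new reading comes with each control period).
- ctrl.snapshot(name): name is "side" or "top"; returns a dict with "frame" (420x560x3 uint8, red, green, blue), "fov_y" (degrees; the focal length in pixels is half the picture's height over the tangent of half this angle, whatever the lens; pixels are square), "cx", "cy" (the principal point, pixels), "extrinsics" (4x4, takes a point from camera to world coordinates). Camera axes: x right, y down, z forward; pixel columns grow to the right and rows downward; lengths in m; the calibration is good to about 2 mm. A picture is of the moment at which its call begins. There is no depth.
- ctrl.sign_off(): hands the job in, once; it reports no verdict.
Trained networks look in a picture, given as the dict that the camera call returned (one of the last four; its "shot" number tells which), for a name from the list of things; names that differ only in an ending like _2 or _b are one class to them, and where a whole thing is asked for, a point or a joint stands for the part that bears it (a point fixed in the world has none). Each returns a list of dicts, best first, with "conf" (0 to 1); they miss things now and then, are a little off and sometimes report something else, mostly with a low value. They report only what shows in the picture. A call takes as long as a camera call. They do not tell look-alikes from the thing itself.
- ctrl.outline_of(picture, thing): "region" (420x560 bool, what is visible of it) and "centre" ([row, column] in pixels, amid what is visible of it).
- ctrl.landmark_of(picture, thing): "centre" ([row, column] in pixels: a listed point, or the origin of a listed thing).
The state is a dict: "time": time; "q": joint angles; "qd": joint speeds; "effort": joint torques, N m; "position": TCP position; "eef_rot": TCP orientation; "force": force on the tool from outside, world axes, zero at the start; "moment": the same for the moment, N m; "opening": finger opening in m.
Only numpy, scipy, OpenCV 4.12 (cv2) and the standard library are available. Lean on these libraries where they do the work, as an engineer would, in place of code of your own. Each camera call takes 0.05 s, during which the arm holds its last target.

## Task

Set the flanged nut down in the round pocket of the wooden inspection stand, flange down and hexagon up, and let go of it. Then pick up the reading lens by its handle and hold it level and still, centred over the nut, with the middle of the lens rim at the height shown by the pointer on the stand's post and clear of everything. Finish while holding the lens there (do not put it down); leave the pointer as it is set and the jar, sanding block and plane where they are.

Things in the scene. Friction and masses are not known exactly. Their poses are not given: they have to be found in the camera images.
- nut: Steel flanged nut, 22 high: round flange 40 in diameter and 6 thick, below a hexagon 27 across flats and 16 high, with a threaded hole in its top. 90 g. It starts standing on the bench, flange down, hexagon up. Origin: centre of the flange's underside; z points up through the hexagon; two opposite flats of the hexagon face +x and -x (others every 60 degrees).
- loupe: Reading lens lying flat on the bench: clear lens in a dark steel rim 76 in outer diameter and 14 thick, with a straight square dark wooden handle 16 wide and 16 high, its grip running from 52 to 154 from the lens centre, along the body's -x, between brass end pieces. 110 g; it balances about 48 from the lens centre. Origin: centre of the lens at the rim's underside; z is the lens axis (up); rim and handle undersides lie at z = 0.
- lens (a point): Centre of the lens, half way up its rim, 7 above the rim's underside: this point is to be brought to the pointer's height. Same axes as loupe.
- stand: Wooden inspection stand fixed to the bench: base 170 along its x, 90 along its y, 22 high. Round pocket in the top 35 from the base's centre towards its -x; steel post 10 in diameter and 160 tall on the top 55 from the centre towards its +x. Origin: centre of the base's underside, z up.
- pocket (a point): Centre of the pocket's floor. The pocket is 46 in diameter and 7 deep with a slightly bevelled edge; its mouth is level with the stand's top, its floor 15 above the bench. z up; the stand's post lies 90 from here along +x of the stand.
- pointer_tip (a point): Tip of the flat horizontal steel pointer (10 wide, 4 thick, narrowing to 6) on a dark collar (21 in diameter) on the stand's post, 58 horizontally from the pocket's centre, between it and the post. Its height marks the focal height; it differs every time, 85 to 140 above the bench. The collar is stiff on the post (over 10 N to slide it) and must stay as set.
- jar: Jar of screws, 66 in diameter, 86 high, a bystander behind the work. Origin: centre of its underside.
- sanding_block: Sanding block 64 x 115 x 36 high, a bystander between the robot and the stand. Origin: centre of its underside.
- plane: Small block plane 160 x 50 x 50 high, a bystander at the right of the work. Origin: centre of its underside.
Things that resemble listed ones, but are neither listed nor needed, are in the scene too. Of the things like the nut, leave any that is purple; of the rest the larger one is meant.

How it is judged:
On the way, in this order (a step that is already met when the one before it is completed fails the run):
1. the nut sits in the pocket, flange down, let go (horizontal distance between nut and pocket below 0.005 m and z of nut in the frame of pocket below 0.0025 m and angle between nut's own z axis and vertical below 0.08 rad and contact force between nut and the fingers below 0.1 N), for 0.2 s.
2. the lens is held level and still over the nut at the pointer's height (horizontal distance between nut and pocket below 0.005 m and z of nut in the frame of pocket below 0.0025 m and angle between nut's own z axis and vertical below 0.08 rad and horizontal distance between lens and nut below 0.01 m and z of lens in the frame of pointer_tip between -0.006 and 0.006 m and angle between loupe's own z axis and vertical below 0.12 rad and contact force between loupe and the fingers above 1 N and linear speed of loupe below 0.02 m/s), for 0.3 s.
At the end, for the whole second after the job is handed in: Nut on the pocket floor, hexagon up (5 mm sideways, 2.5 mm in height, 0.08 rad). Fingers alone hold the lens, still (under 20 mm/s), within 10 mm of the nut's axis sideways and 6 mm of the pointer tip's height, level within 0.12 rad, touching no stand, nut or bystander (all of step 2 and contact force between loupe and stand below 0.2 N and contact force between loupe and nut below 0.2 N and contact force between loupe and jar below 0.2 N and contact force between loupe and sanding_block below 0.2 N and contact force between loupe and plane below 0.2 N); the arm keeps its last pose, push and grip.
It fails at once if the pointer is shifted by more than 4 mm (distance of pointer_tip from where it was at the start of the episode above 0.004 m).
It fails at once if the jar, sanding block or plane is pushed by more than 20 mm (distance of any of jar, sanding_block, plane from where it was at the start of the episode above 0.02 m).
It also fails if it takes over 61 s, if anything falls off the work surface, if the arm or the gripper's body presses on something with over 40 N, if the wrist force passes 120 N, or if a joint passes its speed limit or range.

## Working session

There is one attempt and no reset: what is moved stays moved. The work goes in short steps, Python scripts to look and compute and a tool call to move; the robot and the scene stay as the last step left them, time stands still between calls to the robot, and variables do not carry over. Pictures are saved under pics/ and viewed, and the job is handed in when it is done.

Besides the shell and the picture viewer there is one more tool, called after "Request:" as a command line: name --argument value ..., lists and objects as JSON in quotes. arm_command: Moves the arm, as the interface text tells. Its arguments: {"type":"object","properties":{"series":{"type":"string"},"force":{"type":"number"}},"required":["series"]}

```bash
mkdir -p pics; cat > h.py <<'E'
import numpy as np, cv2
from bench import ctrl
def snap(n,save=None):
    p=ctrl.snapshot(n)
    if save: cv2.imwrite('pics/'+save,cv2.cvtColor(p['frame'],cv2.COLOR_RGB2BGR))
    return p
def f(p): return 210/np.tan(np.radians(p['fov_y'])/2)
def ray(p,rc):
    T=np.array(p['extrinsics']);d=np.array([(rc[1]-p['cx'])/f(p),(rc[0]-p['cy'])/f(p),1.])
    d=T[:3,:3]@d; return T[:3,3],d/np.linalg.norm(d)
def onz(p,rc,z):
    o,d=ray(p,rc); return o+d*(z-o[2])/d[2]
def tri(rs):
    A=np.zeros((3,3));b=np.zeros(3)
    for o,d in rs:
        M=np.eye(3)-np.outer(d,d);A+=M;b+=M@o
    x=np.linalg.solve(A,b); return x,[np.linalg.norm((np.eye(3)-np.outer(d,d))@(x-o)) for o,d in rs]
def proj(p,X):
    T=np.array(p['extrinsics']);c=T[:3,:3].T@(np.array(X)-T[:3,3]); return np.array([p['cy']+f(p)*c[1]/c[2],p['cx']+f(p)*c[0]/c[2]])
E
python3 - <<'E'
from h import *
np.set_printoptions(precision=4,suppress=True)
P={}
for n in('side','top'):
    p=P[n]=snap(n,n+'0.png'); print(n,p['fov_y'],p['cx'],p['cy'],np.array(p['extrinsics']))
    for t in ['nut','loupe','lens','stand','pocket','pointer_tip','jar','sanding_block','plane']:
        print(n,t,[(np.round(d['centre'],1).tolist(),round(d['conf'],2)) for d in ctrl.landmark_of(p,t)])
print(ctrl.state())
E
```

```text
side 42.660820019526895 278.46023012617854 209.4386563797945 [[-0.9992  0.0328 -0.0214  0.5434]
 [ 0.0345  0.4796 -0.8768  1.0429]
 [-0.0185 -0.8769 -0.4804  0.736 ]
 [ 0.      0.      0.      1.    ]]
side nut [([236.1, 266.1], 0.74), ([293.9, 250.5], 0.55), ([297.9, 310.2], 0.54), ([308.5, 273.4], 0.5)]
side loupe [([200.5, 271.7], 0.86)]
side lens [([200.4, 268.5], 0.87)]
side stand [([242.3, 255.2], 0.85)]
side pocket [([234.9, 269.5], 0.79), ([177.5, 251.6], 0.57)]
side pointer_tip [([206.4, 244.2], 0.41)]
side jar [([309.0, 213.2], 0.88)]
side sanding_block [([253.7, 336.3], 0.55)]
side plane [([180.8, 250.2], 0.79)]
top 50.84270275256924 279.33891541441767 206.98601557630715 [[-0.0182 -0.995   0.0977  0.3795]
 [-0.9998  0.0187  0.0043 -0.1818]
 [-0.0061 -0.0976 -0.9952  1.3982]
 [ 0.      0.      0.      1.    ]]
top nut [([202.7, 180.6], 0.67), ([227.3, 192.8], 0.6), ([185.7, 201.8], 0.51)]
top loupe [([202.2, 336.4], 0.91)]
top lens [([198.4, 338.5], 0.92)]
top stand [([189.8, 264.2], 0.78), ([162.7, 180.1], 0.34)]
top pocket []
top pointer_tip [([177.1, 262.2], 0.61)]
top jar [([160.9, 182.3], 0.82)]
top sanding_block [([252.2, 250.5], 0.61)]
top plane [([180.9, 381.3], 0.63)]
{'time': 1.0, 'q': array([ 1.2   ,  0.342 ,  1.5241, -0.    ,  1.2754, -0.146 ]), 'qd': array([0.0002, 0.0001, 0.0005, 0.0018, 0.0004, 0.0006]), 'effort': array([  0.0016, -43.3555, -24.6283,  -0.0002,  -0.    ,   0.    ]), 'position': array([0.117 , 0.5118, 0.2503]), 'eef_rot': array([3.1415, 0.    , 2.9168]), 'force': array([ 0.1837, -0.6058, -0.1953]), 'moment': array([-0.0697,  0.0422,  0.0464]), 'opening': 0.0853651686582583}
```

View pics/side0.png

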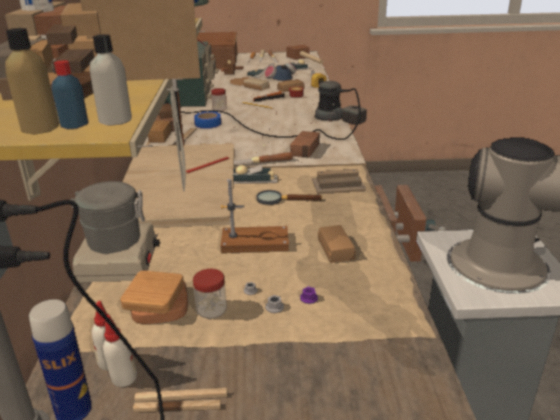

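View pics/top0.png

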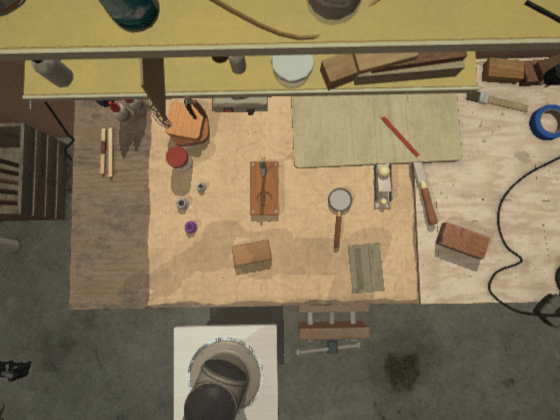

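```bash
python3 - <<'E'
import cv2,numpy as np
a=cv2.imread('pics/side0.png')[210:340,190:350]; b=cv2.imread('pics/top0.png')[150:250,140:240]
a=cv2.resize(a,None,fx=2.4,fy=2.4,interpolation=3);b=cv2.resize(b,(390,390),interpolation=3)
o=np.zeros((390,790,3),np.uint8);o[:a.shape[0],:a.shape[1]]=a;o[:,400:]=b
cv2.imwrite('pics/crop0.png',o)
E
```

```text
(no output)
```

View pics/crop0.png

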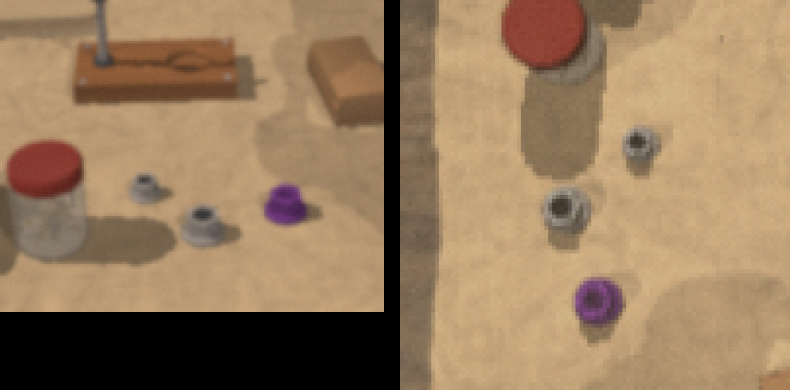

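The candidates like the nut are:
- large grey: side (303,273), top (203,182)
- small grey: side (289,250), top (187,201)
- purple: side (296,310), top (228,191)

The large grey one is meant, because purple is excluded and it is the larger of the other two. The crop confirms it.

Next I measure poses precisely.

```bash
python3 - <<'E'
from h import *
import pickle
np.set_printoptions(precision=4,suppress=True)
s=snap('side');t=snap('top')
R={}
for n,p in(('side',s),('top',t)):
    for th in ['nut','loupe','stand','jar','sanding_block','plane']:
        L=ctrl.outline_of(p,th); R[n,th]=L
        for d in L[:4]:
            m=d['region'];ys,xs=np.nonzero(m)
            print(n,th,round(d['conf'],2),np.round(d['centre'],1),m.sum(),(ys.min(),ys.max(),xs.min(),xs.max()))
pickle.dump((s,t,R),open('d.pkl','wb'))
for a in([294,250.5],[297.9,310.2],[308.5,273.4]): print('nut side',onz(s,a,0))
for a in([202.7,180.6],[227.3,192.8],[185.7,201.8]): print('nut top',onz(t,a,0))
print('loupe',onz(s,[200.5,271.7],0),onz(t,[202.2,336.4],0),onz(s,[200.4,268.5],.007),onz(t,[198.4,338.5],.007))
print('stand',onz(s,[242.3,255.2],0),onz(t,[189.8,264.2],0),'pocket',onz(s,[234.9,269.5],.015))
print('ptr',tri([ray(s,[206.4,244.2]),ray(t,[177.1,262.2])]))
print('jar',onz(s,[309,213.2],0),onz(t,[160.9,182.3],0));print('blk',onz(s,[253.7,336.3],0),onz(t,[252.2,250.5],0));print('plane',onz(s,[180.8,250.2],0),onz(t,[180.9,381.3],0))
def crop(p,r0,r1,c0,c1,k,n):
    cv2.imwrite('pics/'+n,cv2.cvtColor(cv2.resize(p['frame'][r0:r1,c0:c1],None,fx=k,fy=k,interpolation=3),cv2.COLOR_RGB2BGR))
crop(s,160,260,205,335,6,'c1.png');crop(t,150,250,240,360,6,'c2.png')
E
```

```text
side nut 0.71 [295.2 311.2] 204 (np.int64(287), np.int64(302), np.int64(300), np.int64(316))
side nut 0.64 [307.6 274.6] 262 (np.int64(295), np.int64(312), np.int64(266), np.int64(283))
side nut 0.63 [289.8 250.1] 147 (np.int64(282), np.int64(294), np.int64(244), np.int64(257))
side nut 0.52 [200.  278.1] 589 (np.int64(190), np.int64(204), np.int64(256), np.int64(321))
side loupe 0.89 [199.  277.2] 478 (np.int64(190), np.int64(204), np.int64(255), np.int64(320))
side loupe 0.28 [176.2 250.9] 699 (np.int64(165), np.int64(184), np.int64(232), np.int64(276))
side jar 0.71 [295.4 211.2] 1439 (np.int64(268), np.int64(317), np.int64(193), np.int64(225))
side sanding_block 0.86 [248.2 336.1] 997 (np.int64(225), np.int64(262), np.int64(319), np.int64(354))
side plane 0.58 [176.1 253.6] 698 (np.int64(165), np.int64(183), np.int64(232), np.int64(276))
top nut 0.56 [225.2 193.2] 110 (np.int64(221), np.int64(232), np.int64(186), np.int64(196))
top loupe 0.96 [202.8 335.9] 679 (np.int64(187), np.int64(248), np.int64(328), np.int64(351))
top stand 0.73 [188.  264.8] 1524 (np.int64(157), np.int64(2
[... 291 characters left out ...]
, np.int64(374), np.int64(391))
nut side [0.586  0.0852 0.    ]
nut side [0.4552 0.1066 0.    ]
nut side [0.5365 0.1381 0.    ]
nut top [0.5365 0.1387 0.    ]
nut top [0.4573 0.0997 0.    ]
nut top [0.5899 0.071  0.    ]
loupe [ 0.5285 -0.3566  0.    ] [ 0.5287 -0.3575  0.    ] [ 0.538  -0.3446  0.007 ] [ 0.54   -0.3636  0.007 ]
stand [ 0.5763 -0.1292  0.    ] [ 0.5729 -0.1284  0.    ] pocket [ 0.539  -0.1387  0.015 ]
ptr (array([ 0.5977, -0.1272,  0.1064]), [np.float64(0.0015201495751588601), np.float64(0.001520149575158842)])
jar [0.6651 0.1324 0.    ] [ 0.6717  0.1337 -0.    ]
blk [ 0.3759 -0.0636  0.    ] [ 0.3755 -0.0823  0.    ]
plane [ 0.5933 -0.4951  0.    ] [ 0.5944 -0.5029  0.    ]
```

View pics/c1.png

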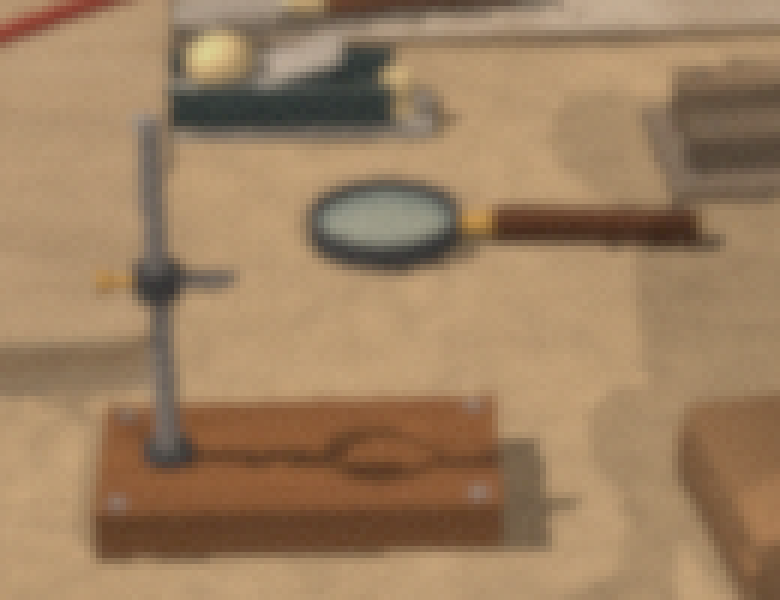

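View pics/c2.png

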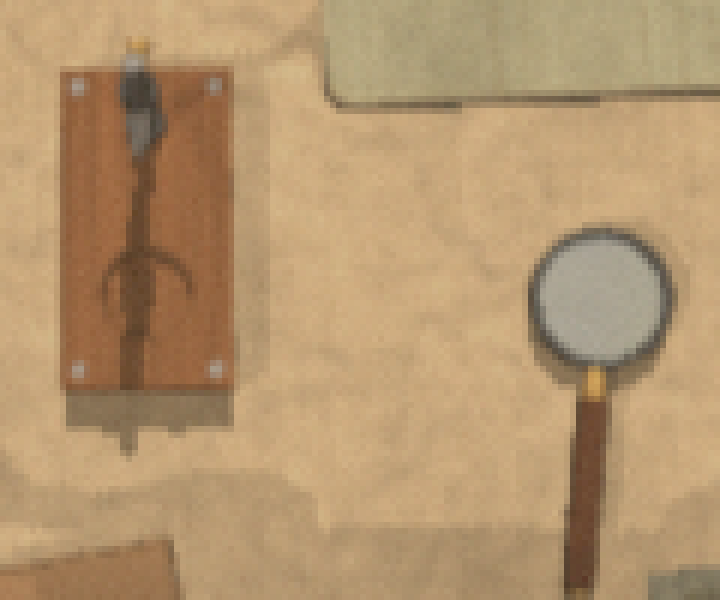

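```bash
python3 - <<'E'
from h import *
import pickle
np.set_printoptions(precision=4,suppress=True)
s,t,R=pickle.load(open('d.pkl','rb'))
S=lambda u,v:(160+(v+.5)/6-.5,205+(u+.5)/6-.5)
T=lambda u,v:(150+(v+.5)/6-.5,240+(u+.5)/6-.5)
for c in((100,512),(503,500),(495,397),(108,402)): print('S top corner',onz(s,S(*c),.022))
for c in((60,68),(233,68),(233,388),(60,388)): print('T top corner',onz(t,T(*c),.022))
print('screws T',[onz(t,T(*c),.022) for c in((78,87),(215,86),(215,369),(78,369))])
print('screws S',[onz(s,S(*c),.022) for c in((117,503),(477,492),(474,404),(127,416))])
print('pocket S',onz(s,S(382,455),.022),'T',onz(t,T(147,292),.022))
print('tip',tri([ray(s,S(235,276)),ray(t,T(137,158))]))
print('loupe S top-rim centre',onz(s,S(386,222),.012),'T',onz(t,T(600,300),.014))
for c in((480,223),(597,223),(697,226)): print('S hand',onz(s,S(*c),.012))
for c in((595,385),(593,402),(578,592)): print('T hand',onz(t,T(*c),.016))
m=R['side','nut'][1]['region'];ys,xs=np.nonzero(m);print('nut mask mid',(ys.min()+ys.max())/2,(xs.min()+xs.max())/2)
for z in(0,.006):
  pass
# predicted extents for nut at guess
def ext(p,c,r=.02):
    a=np.linspace(0,6.28,60);Q=[proj(p,[c[0]+r*np.cos(x),c[1]+r*np.sin(x),z]) for x in a for z in(0,.006)]+[proj(p,[c[0]+.0145*np.cos(x),c[1]+.0145*np.sin(x),.022]) for x in a]
    Q=np.array(Q);return Q.min(0),Q.max(0)
print(ext(s,(.5365,.1385)),ext(t,(.5365,.1385)))
def crop(p,r0,r1,c0,c1,k,n):
    return cv2.cvtColor(cv2.resize(p['frame'][r0:r1,c0:c1],None,fx=k,fy=k,interpolation=3),cv2.COLOR_RGB2BGR)
cv2.imwrite('pics/c3.png',np.hstack([crop(s,288,318,258,290,12,''),crop(t,190,220,166,198,12,'')]))
E
```

```text
S top corner [ 0.6593 -0.0874  0.022 ]
S top corner [ 0.4929 -0.086   0.022 ]
S top corner [ 0.4921 -0.1701  0.022 ]
S top corner [ 0.6611 -0.1769  0.022 ]
T top corner [ 0.6629 -0.0844  0.022 ]
T top corner [ 0.6611 -0.1756  0.022 ]
T top corner [ 0.4919 -0.1725  0.022 ]
T top corner [ 0.4936 -0.0824  0.022 ]
screws T [array([ 0.6525, -0.0938,  0.022 ]), array([ 0.6517, -0.1659,  0.022 ]), array([ 0.502 , -0.1633,  0.022 ]), array([ 0.5034, -0.0919,  0.022 ])]
screws S [array([ 0.6526, -0.0939,  0.022 ]), array([ 0.5033, -0.0929,  0.022 ]), array([ 0.5015, -0.1647,  0.022 ]), array([ 0.6521, -0.1644,  0.022 ])]
pocket S [ 0.5422 -0.1249  0.022 ] T [ 0.5431 -0.1285  0.022 ]
tip (array([ 0.5998, -0.1279,  0.1086]), [np.float64(0.00045039648652952336), np.float64(0.0004503964865298935)])
loupe S top-rim centre [ 0.5364 -0.359   0.012 ] T [ 0.5353 -0.366   0.014 ]
S hand [ 0.4906 -0.3548  0.012 ]
S hand [ 0.4337 -0.3508  0.012 ]
S hand [ 0.3855 -0.3442  0.012 ]
T hand [ 0.4905 -0.3617  0.016 ]
T hand [ 0.4816 -0.3604  0.016 ]
T hand [ 0.3829 -0.3495  0.016 ]
nut mask mid 303.5 274.5
(array([296.1292, 263.9581]), array([314.723 , 282.8037])) (array([196.2411, 173.9245]), array([208.9435, 186.9142]))
```

View pics/c3.png

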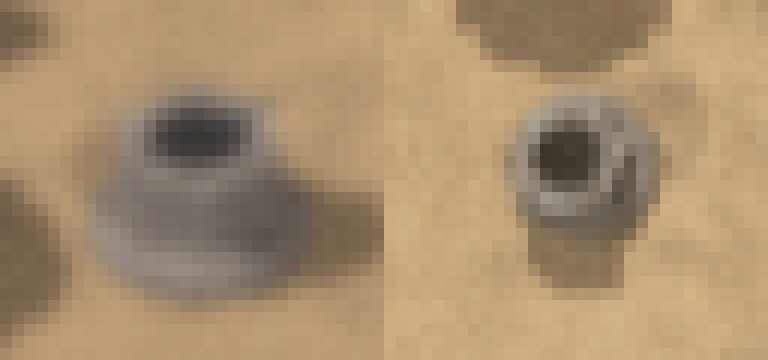

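```bash
python3 - <<'E'
from h import *
import pickle
np.set_printoptions(precision=4,suppress=True)
s,t,R=pickle.load(open('d.pkl','rb'))
print('hole S',onz(s,(298.5,273.8),.022),'T',onz(t,(202.6,180.6),.022))
from scipy.optimize import least_squares
a=np.linspace(0,6.28,90)
def ext(p,c,r=.02):
    Q=[proj(p,[c[0]+r*np.cos(x),c[1]+r*np.sin(x),z]) for x in a for z in(0,.006)]+[proj(p,[c[0]+.0145*np.cos(x),c[1]+.0145*np.sin(x),.022]) for x in a]
    Q=np.array(Q);return np.r_[Q.min(0),Q.max(0)]
S=np.array([294.4,265.2,312.7,283.5]);T=np.array([196.6,176.1,209.3,188.5])
for fn in (lambda c:ext(s,c)-S,lambda c:ext(t,c)-T,lambda c:np.r_[ext(s,c)-S,ext(t,c)-T]):
    r=least_squares(fn,[.536,.135]);print(r.x,r.fun)
for z in(.100,.104,.108,.112): print(z,proj(s,[.6004,-.129,z]),proj(t,[.6004,-.129,z]))
E
```

```text
hole S [0.535  0.1322 0.022 ] T [0.5343 0.1336 0.022 ]
[0.5343 0.1323] [-0.0948 -0.2271  0.0783  0.2273]
[0.5352 0.1325] [-0.0035 -0.2922  0.0027  0.2933]
[0.5346 0.1324] [-0.0644 -0.3687  0.1105  0.0874  0.2085 -0.2645  0.215   0.3215]
0.1 [208.4529 243.8661] [176.0388 262.9025]
0.104 [207.033  243.7863] [175.813  262.8443]
0.108 [205.6091 243.7062] [175.5859 262.7858]
0.112 [204.181  243.6259] [175.3573 262.7269]
```

Request:
arm_command --series "85 1 -1 0 6.5; 85 1 -1 0 6.4; 85 1 -1 0 0; 85 1 -1 0 0; 85 1 -1 0 0" --force 40

```text
time: 2.2
position: [0.2428, 0.3858, 0.2505]
eef_rot: [3.141, 0.0, -3.141]
force: [0.0, -0.0, 0.5]
opening: 0.085
```

Request:
arm_command --series "85 1 -1 0 0; 85 1 -1 0 0; 85 1 -1 0 0; 85 1 -1 0 0; 85 1 -1 0 0"

```text
time: 2.7
position: [0.3679, 0.2607, 0.2505]
eef_rot: [3.141, 0.0, -3.141]
force: [0.3, 0.5, 0.7]
opening: 0.0853
```

Request:
arm_command --series "85 1 -1 -0.5 0; 85 1 -1 -0.5 0; 85 1 -1 -0.5 0; 85 1 -1 -0.5 0; 85 1 -1 -0.5 0"

```text
time: 3.2
position: [0.493, 0.1356, 0.1874]
eef_rot: [3.141, 0.0, -3.141]
force: [-0.2, -0.2, -0.1]
opening: 0.0852
```

Request:
arm_command --series "85 1 -0.13 -0.5 0; 85 0.7 0 -0.5 0; 85 0 0 -1 0; 85 0 0 -1 0; 85 0 0 -1 0"

```text
time: 3.7
position: [0.5347, 0.1335, 0.0869]
eef_rot: [3.141, 0.0, -3.141]
force: [0.4, 0.0, -1.3]
opening: 0.0852
```

Request:
arm_command --series "85 0 -0.03 -1 0; 85 0 0 -1 0; 85 0 0 -0.27 0; 85 0 0 0 0"

```text
time: 4.1
position: [0.534, 0.1328, 0.0304]
eef_rot: [-3.141, -0.002, -3.141]
force: [-0.3, -0.2, -0.5]
opening: 0.0852
```

```bash
python3 - <<'E'
from h import *
s=snap('side');t=snap('top')
def crop(p,r0,r1,c0,c1,k):
    return cv2.cvtColor(cv2.resize(p['frame'][r0:r1,c0:c1],None,fx=k,fy=k,interpolation=3),cv2.COLOR_RGB2BGR)
cv2.imwrite('pics/g1.png',np.hstack([crop(s,250,330,225,325,4),crop(t,150,230,130,230,4)]))
print(ctrl.state()['position'])
E
```

```text
[0.53526494 0.13291981 0.03207154]
```

View pics/g1.png

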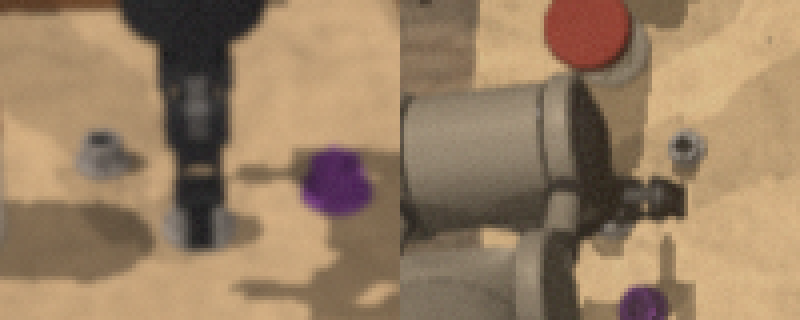

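The fingers straddle the large grey nut, centred at about (200,228) in the crop. Now I close them.

Request:
arm_command --series "0 0 0 0 0; 0 0 0 0 0; 0 0 0 0 0; 0 0 0 0 0; 0 0 0 0 0" --force 40

```text
time: 4.7
position: [0.5348, 0.1328, 0.0319]
eef_rot: [3.141, 0.001, -3.141]
force: [-1.5, -0.4, 5.6]
opening: 0.028
```

Request:
arm_command --series "0 0 0 0 0; 0 0 0 0 0; 0 0 0 0 0"

```text
time: 5.0
position: [0.5347, 0.1328, 0.0319]
eef_rot: [3.141, 0.001, -3.141]
force: [-2.3, -0.9, 5.7]
opening: 0.028
```

Request:
arm_command --series "0 0 0 0.5 0; 0 0 0 1 0; 0 0 0 1 0; 0 0 0 1 0; 0 0 0 0 0"

```text
time: 5.5
position: [0.5366, 0.1331, 0.1226]
eef_rot: [3.141, 0.007, -3.141]
force: [1.0, 0.2, -1.5]
opening: 0.0276
```

Request:
arm_command --series "0 0 -1 0 0; 0 0 -1 0 0; 0 0 -1 0 0; 0 0 -1 0 0; 0 0 0 0 0"

```text
time: 6.0
position: [0.5342, 0.0303, 0.118]
eef_rot: [-3.141, -0.001, 3.139]
force: [-0.2, 0.2, -1.2]
opening: 0.0282
```

```bash
python3 - <<'E'
from h import *
s=snap('side');t=snap('top')
def crop(p,r0,r1,c0,c1,k):
    return cv2.cvtColor(cv2.resize(p['frame'][r0:r1,c0:c1],None,fx=k,fy=k,interpolation=3),cv2.COLOR_RGB2BGR)
P=ctrl.state()['position'];print(P,ctrl.state()['opening'])
a,b=[proj(p,P+[0,0,-.02]).astype(int) for p in(s,t)];print(a,b)
cv2.imwrite('pics/g2.png',np.hstack([crop(s,a[0]-40,a[0]+30,a[1]-35,a[1]+35,5),crop(t,b[0]-35,b[0]+35,b[1]-35,b[1]+35,5)]))
for n,p in(('s',s),('t',t)):
  for d in ctrl.outline_of(p,'nut'):
    ys,xs=np.nonzero(d['region']);print(n,round(d['conf'],2),np.round(d['centre'],1),ys.min(),ys.max(),xs.min(),xs.max())
E
```

```text
[0.53411555 0.03255155 0.11809772] 0.028015612004564247
[243 272] [199 208]
s 0.64 [290.3 251. ] 282 294 244 256
s 0.61 [293.2 310.5] 286 303 300 317
s 0.54 [175.7 243.7] 166 183 233 252
s 0.46 [250.5 272.9] 241 252 264 281
t 0.37 [201.3 334.9] 187 248 328 351
```

View pics/g2.png

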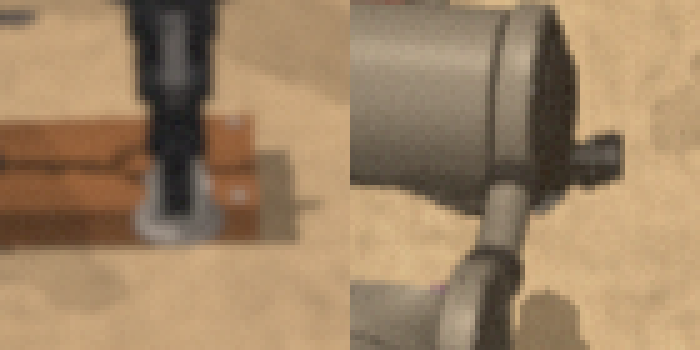

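Request:
arm_command --series "0 0.1 -1 0 0; 0 0.1 -1 0 0; 0 0.1 -1 0 0; 0 0.04 -1 0 0; 0 0 -1 0 0"

```text
time: 6.7
position: [0.5432, -0.092, 0.1184]
eef_rot: [3.141, -0.0, -3.14]
force: [1.3, 1.1, -0.5]
opening: 0.0277
```

Request:
arm_command --series "0 0 -1 0 0; 0 0 -0.44 0 0; 0 0 0 -0.5 0; 0 0 0 -0.5 0; 0 0 0 0 0"

```text
time: 7.2
position: [0.5415, -0.1263, 0.0909]
eef_rot: [3.139, -0.005, -3.14]
force: [-0.5, 0.4, -0.0]
opening: 0.0274
```

```bash
python3 - <<'E'
from h import *
s=snap('side')
def crop(p,r0,r1,c0,c1,k):
    return cv2.cvtColor(cv2.resize(p['frame'][r0:r1,c0:c1],None,fx=k,fy=k,interpolation=3),cv2.COLOR_RGB2BGR)
P=ctrl.state()['position'];print(P,ctrl.state()['opening'],ctrl.state()['eef_rot'])
cv2.imwrite('pics/g3.png',crop(s,180,265,210,310,7))
E
```

```text
[ 0.54206232 -0.12653449  0.09192255] 0.027801001926289284 [ 3.13997959 -0.00337552 -3.13979377]
```

View pics/g3.png

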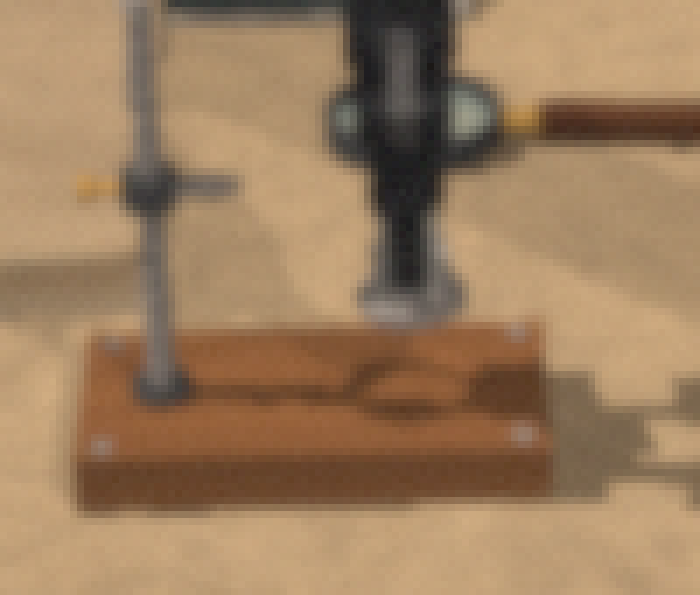

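Request:
arm_command --series "0 0.02 -0.08 -0.5 0; 0 0 0 -0.5 0; 0 0 0 0 0; 0 0 0 0 0"

```text
time: 7.65
position: [0.5433, -0.13, 0.068]
eef_rot: [3.141, -0.001, -3.141]
force: [-0.5, -0.3, 0.1]
opening: 0.028
```

```bash
python3 - <<'E'
from h import *
s=snap('side');t=snap('top')
def crop(p,r0,r1,c0,c1,k):
    return cv2.cvtColor(cv2.resize(p['frame'][r0:r1,c0:c1],None,fx=k,fy=k,interpolation=3),cv2.COLOR_RGB2BGR)
st=ctrl.state();print(st['position'],st['opening'],st['eef_rot'],st['force'])
cv2.imwrite('pics/g4.png',np.hstack([crop(s,220,260,240,300,7),crop(t,160,220,240,290,7)[:280]]))
E
```

```text
[ 0.54374802 -0.1302512   0.06881049] 0.027640613842200772 [-3.14152660e+00  5.40466987e-04 -3.14130114e+00] [ 0.97265197 -0.51674751 -0.18822372]
```

View pics/g4.png

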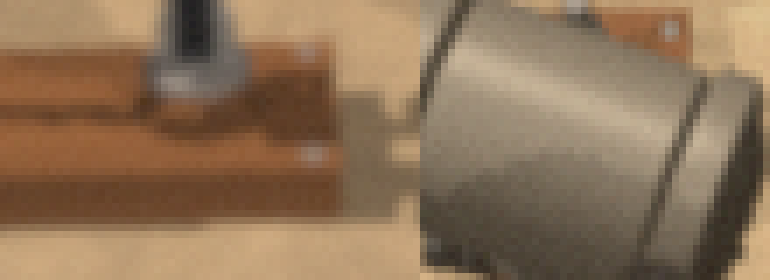

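Request:
arm_command --series "0 -0.03 0.05 -0.3 0; 0 0 0 -0.25 0; 0 0 0 0 0; 0 0 0 0 0"

```text
time: 8.15
position: [0.5426, -0.1289, 0.0545]
eef_rot: [3.141, -0.001, -3.141]
force: [0.4, 1.0, -2.2]
opening: 0.0279
```

Request:
arm_command --series "0 0 0 -0.1 0; 0 0 0 -0.1 0; 0 0 0 0 0"

```text
time: 8.45
position: [0.5426, -0.1289, 0.0495]
eef_rot: [3.141, -0.0, -3.141]
force: [0.2, -0.1, -0.4]
opening: 0.0274
```

Request:
arm_command --series "0 0 0 -0.05 0; 0 0 0 -0.05 0; 0 0 0 0 0"

```text
time: 8.75
position: [0.5427, -0.1289, 0.0472]
eef_rot: [3.141, -0.0, -3.141]
force: [0.6, -0.0, 0.3]
opening: 0.0283
```

Request:
arm_command --series "0 0 0 -0.06 0; 0 0 0 0 0"

```text
time: 8.95
position: [0.5428, -0.1289, 0.0469]
eef_rot: [-3.141, 0.0, -3.141]
force: [-2.6, 0.4, 8.0]
opening: 0.028
```

Request:
arm_command --series "60 0 0 0 0; 60 0 0 0 0; 60 0 0 0 0; 60 0 0 0 0; 60 0 0 0.3 0"

```text
time: 9.45
position: [0.5421, -0.1287, 0.0526]
eef_rot: [3.141, -0.002, -3.141]
force: [-0.0, -0.5, -0.2]
opening: 0.06
```

Request:
arm_command --series "60 0 0 0.5 0; 60 0 0 1 0; 60 0 0 1 0; 60 0 0 1 0; 60 -0.5 0 0.5 0"

```text
time: 9.95
position: [0.5322, -0.1295, 0.1569]
eef_rot: [-3.14, 0.006, -3.141]
force: [0.8, -0.3, 1.3]
opening: 0.0602
```

Request:
arm_command --series "60 -1 -1 0 0; 60 -1 -1 0 0; 60 -1 -1 0 0; 60 -1 -1 0 0; 60 0 -1 0 0"

```text
time: 10.45
position: [0.4278, -0.2544, 0.1546]
eef_rot: [3.141, -0.001, 3.141]
force: [0.9, 0.4, -0.2]
opening: 0.0596
```

```bash
python3 - <<'E'
from h import *
s=snap('side');t=snap('top')
def crop(p,r0,r1,c0,c1,k):
    return cv2.cvtColor(cv2.resize(p['frame'][r0:r1,c0:c1],None,fx=k,fy=k,interpolation=3),cv2.COLOR_RGB2BGR)
st=ctrl.state();print(st['position'],st['opening'],st['eef_rot'],st['force'])
cv2.imwrite('pics/g5.png',np.hstack([crop(s,200,260,235,295,6),crop(t,160,220,235,300,6)]))
cv2.imwrite('pics/side5.png',cv2.cvtColor(s['frame'],4))
for n,p in(('s',s),('t',t)):
  for d in ctrl.landmark_of(p,'nut'): print(n,round(d['conf'],2),np.round(d['centre'],1),onz(p,d['centre'],.015))
  print(n,proj(p,[.5425,-.1285,.015]),proj(p,[.5425,-.1285,.037]))
E
```

```text
[ 0.43017586 -0.25690451  0.15481364] 0.05987075133818566 [-3.13908045e+00  2.40735228e-03  3.13864662e+00] [ 0.58191346  0.59106379 -0.23313291]
s 0.78 [298.  308.9] [0.45978007 0.12590087 0.015     ]
s 0.72 [240.1 266. ] [ 0.54830191 -0.11401256  0.015     ]
s 0.56 [233.7 266.6] [ 0.54631149 -0.14507299  0.015     ]
s 0.52 [292.8 248.4] [0.58971005 0.10018006 0.015     ]
s [237.01856575 268.19058117] [229.62003899 267.9505739 ]
t 0.59 [185.  201.5] [0.58991676 0.06920154 0.015     ]
t 0.45 [195.3 261.9] [ 0.55344957 -0.121484    0.015     ]
t 0.43 [228.7 191. ] [0.45221577 0.10228568 0.015     ]
t [198.70545076 264.17491816] [197.88094112 263.88950256]
```

View pics/g5.png

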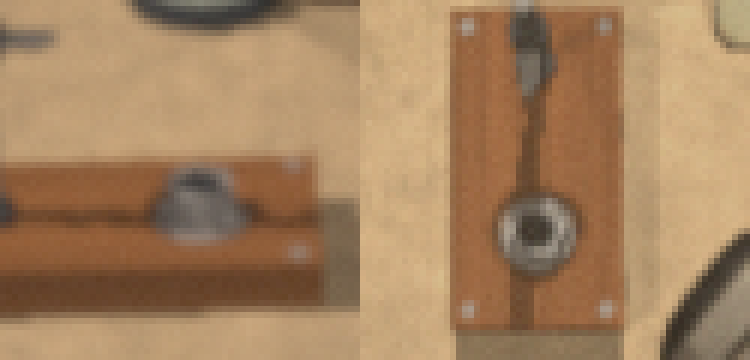

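The nut is seated flange down. The hole is at side (230,268) and top (198,264), within 1 mm of my predicted pixels. Next is the loupe handle, grasped at about (0.464, -0.3586) with yaw -6.3°.

Request:
arm_command --series "60 0.4 -1 0 -3; 60 0.4 -1 0 -3.3; 60 0.4 -1 -0.5 0; 60 0.16 -1 -0.8 0; 60 0 -0.06 -1 0"

```text
time: 11.15
position: [0.4659, -0.3575, 0.0963]
eef_rot: [-3.139, 0.003, 3.032]
force: [-0.3, -0.2, -0.5]
opening: 0.0599
```

Request:
arm_command --series "60 0 0 -0.8 0; 60 0 0 -0.5 0; 60 0 0 0 0"

```text
time: 11.45
position: [0.464, -0.3539, 0.0619]
eef_rot: [3.139, -0.003, 3.033]
force: [0.1, 0.1, -0.7]
opening: 0.0599
```

```bash
python3 - <<'E'
from h import *
s=snap('side');t=snap('top')
def crop(p,r0,r1,c0,c1,k):
    return cv2.cvtColor(cv2.resize(p['frame'][r0:r1,c0:c1],None,fx=k,fy=k,interpolation=3),cv2.COLOR_RGB2BGR)
st=ctrl.state();print(st['position'],st['opening'],st['eef_rot'],st['force'])
cv2.imwrite('pics/g6.png',np.hstack([crop(s,140,220,245,335,4),crop(t,170,250,290,380,4)]))
E
```

```text
[ 0.46486413 -0.35512542  0.0640801 ] 0.060235855708438014 [-3.14124329e+00  6.51949234e-04  3.03284886e+00] [-0.21309112  0.01717519  0.53293298]
```

View pics/g6.png

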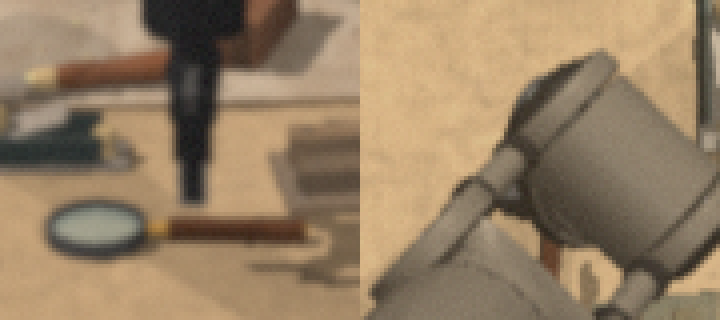

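Request:
arm_command --series "60 0 -0.14 -0.6 0; 60 0 0 -0.6 0; 60 0 0 -0.4 0; 60 0 0 0 0" --force 60

```text
time: 11.95
position: [0.4636, -0.3584, 0.0219]
eef_rot: [3.14, -0.002, 3.032]
force: [-0.5, 0.2, 0.2]
opening: 0.0602
```

Request:
arm_command --series "0 0 0 0 0; 0 0 0 0 0; 0 0 0 0 0; 0 0 0 0 0; 0 0 0 0 0" --force 60

```text
time: 12.45
position: [0.4646, -0.3593, 0.0242]
eef_rot: [-3.141, 0.001, 3.032]
force: [-2.0, 1.8, 6.3]
opening: 0.0141
```

Request:
arm_command --series "0 0 0 0 0; 0 0 0 0 0"

```text
time: 12.65
position: [0.4647, -0.3593, 0.0242]
eef_rot: [-3.141, 0.001, 3.032]
force: [-1.3, -0.3, 4.8]
opening: 0.0141
```

Request:
arm_command --series "0 0 0 0.4 0; 0 0 0 0.8 0; 0 0 0 0.8 0; 0 0 0 0.4 0; 0 0 0 0 0"

```text
time: 13.15
position: [0.4649, -0.3595, 0.0849]
eef_rot: [-3.14, 0.002, 3.032]
force: [-1.4, 0.3, -0.7]
opening: 0.0143
```

```bash
python3 - <<'E'
from h import *
s=snap('side');t=snap('top')
def crop(p,r0,r1,c0,c1,k):
    return cv2.cvtColor(cv2.resize(p['frame'][r0:r1,c0:c1],None,fx=k,fy=k,interpolation=3),cv2.COLOR_RGB2BGR)
st=ctrl.state();print(st['position'],st['opening'],st['eef_rot'],st['force'])
cv2.imwrite('pics/g7.png',np.hstack([crop(s,140,220,245,335,4),crop(t,170,250,290,380,4)]))
E
```

```text
[ 0.46398346 -0.35867425  0.08289981] 0.014244674153755727 [ 3.14107495e+00 -5.51158956e-04  3.03196524e+00] [ 0.25394879  0.18216243 -1.02076441]
```

View pics/g7.png

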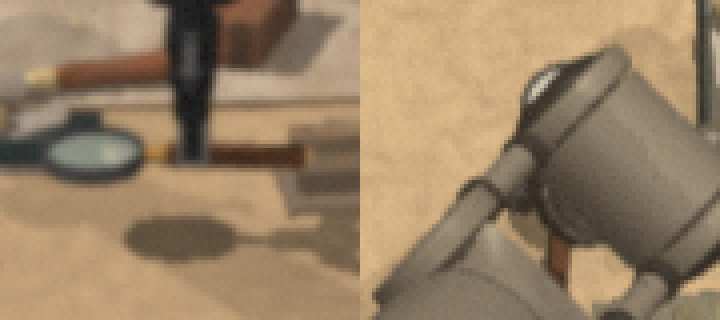

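Request:
arm_command --series "0 0 0.3 0.5 0; 0 0 0.7 0.6 0; 0 0 0.9 0.5 0; 0 0 0.9 0 0; 0 0 0.9 0 0"

```text
time: 13.75
position: [0.4641, -0.2651, 0.1238]
eef_rot: [3.141, 0.0, 3.032]
force: [0.2, 0.4, -1.6]
opening: 0.014
```

Request:
arm_command --series "0 0.1 0.9 0 0; 0 0.1 0.9 0 0; 0 0.1 0.9 0 0; 0 0 0.9 0 0; 0 0 0.7 0 0"

```text
time: 14.25
position: [0.4712, -0.157, 0.1233]
eef_rot: [3.141, -0.001, 3.033]
force: [0.0, -0.3, -1.4]
opening: 0.014
```

Request:
arm_command --series "0 0 0.6 0 0; 0 0 0.4 0 0; 0 0 0.2 0 0; 0 0 0 0 0; 0 0 0 0 0"

```text
time: 14.75
position: [0.4719, -0.1294, 0.1233]
eef_rot: [-3.141, 0.0, 3.032]
force: [0.7, -0.7, -1.0]
opening: 0.0144
```

```bash
cat > l.py <<'E'
from h import *
import sys
np.set_printoptions(precision=4,suppress=True)
s=snap('side');t=snap('top')
def crop(p,r0,r1,c0,c1,k):
    return cv2.cvtColor(cv2.resize(p['frame'][r0:r1,c0:c1],None,fx=k,fy=k,interpolation=3),cv2.COLOR_RGB2BGR)
st=ctrl.state();print(st['position'],st['opening'],st['eef_rot'],st['force'])
cv2.imwrite('pics/%s_s.png'%sys.argv[1],crop(s,160,260,215,315,6));cv2.imwrite('pics/%s_t.png'%sys.argv[1],crop(t,150,230,220,320,6))
for p in(s,t):
  print([(np.round(d['centre'],1),round(d['conf'],2),onz(p,d['centre'],.107)) for d in ctrl.landmark_of(p,'lens')])
  print(proj(p,[.5425,-.1287,.107]),proj(p,[.6004,-.129,.107]))
E
python3 l.py h1
```

```text
[ 0.4718 -0.1295  0.1233] 0.014364933280464712 [-3.1415  0.0001  3.0313] [ 0.3226 -0.2148 -1.0227]
[(array([205. , 265.5]), 0.72, array([ 0.5466, -0.1303,  0.107 ]))]
[205.2584 267.1602] [205.9655 243.7262]
[(array([195.7, 264.7]), 0.76, array([ 0.5405, -0.1337,  0.107 ]))]
[195.0716 262.9853] [175.6428 262.8005]
```

View pics/h1_s.png

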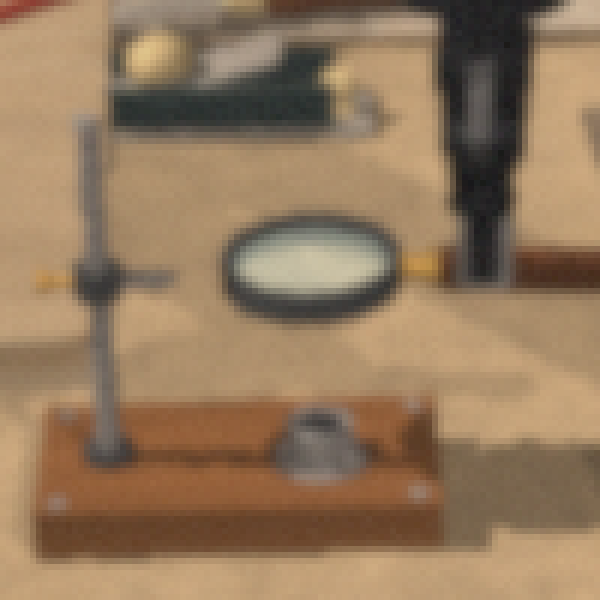

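View pics/h1_t.png

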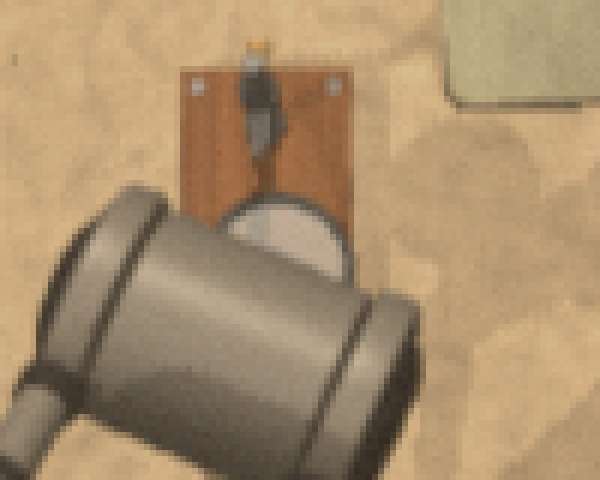

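Request:
arm_command --series "0 -0.04 0.15 0 0; 0 0 0.14 0 0; 0 0 0 0 0; 0 0 0 0 0; 0 0 0 0 0"

```text
time: 15.45
position: [0.4708, -0.1217, 0.1234]
eef_rot: [3.142, 0.0, 3.032]
force: [-0.5, 0.6, -0.3]
opening: 0.0138
```

```bash
python3 l.py h2
```

```text
[ 0.4708 -0.1217  0.1233] 0.01415591645957133 [3.1415 0.0001 3.032 ] [-0.8938 -1.0155 -1.7293]
[]
[205.2584 267.1602] [205.9655 243.7262]
[(array([195.5, 259.1]), 0.51, array([ 0.5414, -0.1172,  0.107 ]))]
[195.0716 262.9853] [175.6428 262.8005]
```

View pics/h2_s.png

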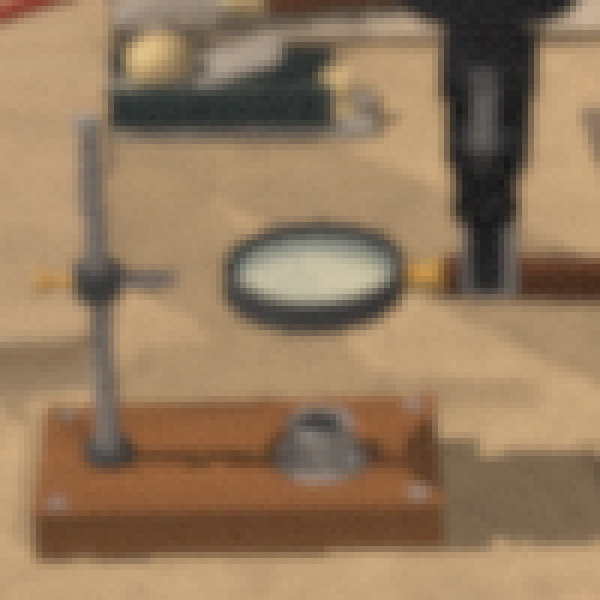

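View pics/h2_t.png

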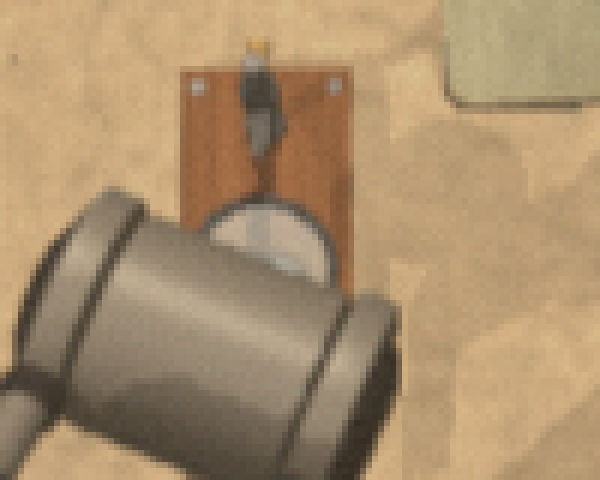

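The lens is centred: side ellipse centre (205.6,266.9) and top (195.1,262.6), against targets (205.3,267.2) and (195.1,263.0). I make one small upward nudge, let it settle and recheck.

Request:
arm_command --series "0 0 0 0.04 0; 0 0 0 0 0; 0 0 0 0 0; 0 0 0 0 0; 0 0 0 0 0"

```text
time: 16.15
position: [0.4708, -0.1217, 0.1243]
eef_rot: [3.141, 0.0, 3.032]
force: [-0.3, 0.3, -0.5]
opening: 0.0138
```

Request:
arm_command --series "0 0 0 0 0; 0 0 0 0 0; 0 0 0 0 0; 0 0 0 0 0; 0 0 0 0 0"

```text
time: 16.65
position: [0.4708, -0.1217, 0.1243]
eef_rot: [3.142, 0.0, 3.032]
force: [0.0, -0.1, -1.0]
opening: 0.0141
```

```bash
python3 l.py h3; python3 -c "
from h import *
print(ctrl.state()['qd'],ctrl.state()['time'])"
```

```text
[ 0.4708 -0.1217  0.1243] 0.014118709942174564 [3.1415 0.     3.032 ] [ 0.2121  0.5181 -0.6663]
[(array([204.7, 265.9]), 0.75, array([ 0.5456, -0.1318,  0.107 ]))]
[205.2584 267.1602] [205.9655 243.7262]
[(array([192.8, 259.4]), 0.55, array([ 0.5494, -0.1182,  0.107 ]))]
[195.0716 262.9853] [175.6428 262.8005]
[-0.00047947  0.00170429 -0.00083684  0.00023246 -0.00183206  0.00098556] 16.85
```

View pics/h3_s.png

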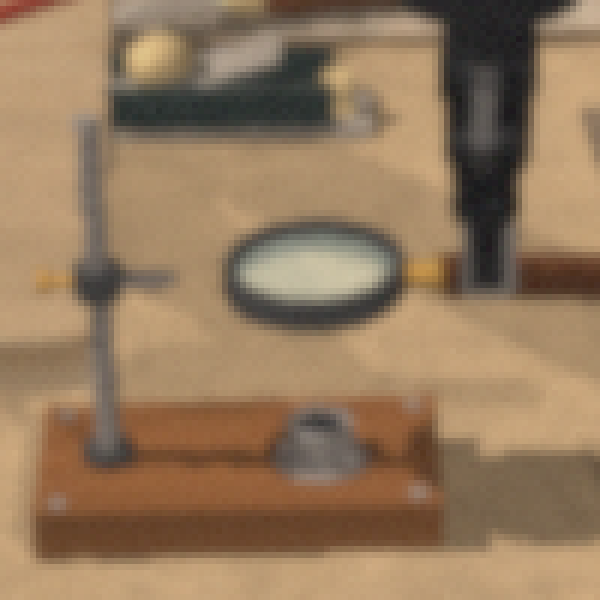

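The picture shows the lens level at about (205,267), in line with the pointer tip at about row 205.8. The nut is seated below it, and nothing touches. I hand the job in.

```bash
python3 -c "
from bench import ctrl
print(ctrl.sign_off())"
```

```text
the job is handed in; nothing more can be done
None
```

I set the larger grey nut in the stand's pocket, flange down, and let go of it. I then gripped the reading lens by its handle at 60 N and handed the job in holding it level over the nut at pointer height, at about 17 s of the 61 s. The sign-off gave no verdict.

- **Nut:** after release its hole appeared within about 1 mm of where a seated nut should be, in both pictures.
- **Lens centring:** measured by hand from the rim in both pictures, the lens was within about 2 mm of the nut's axis.
- **Lens height:** I put it at about 0.107 m. The pointer tip measured 0.106 to 0.1085 m, so the two agree within about 1 to 2 mm.
- **Stillness and clearance:** the arm was still. The last side picture shows the lens level and touching nothing, with the pointer where it was.
- **Disagreements:** the lens network's estimates differed from my rim measurements by up to about 13 mm in the top view, where the arm hides part of the rim. I relied on the rim. The gripper read 14 mm open on the 16 mm handle, but the hold stayed steady.

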